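# Find the socket for the mould clamp nut

### The job

The forming mould is about to be changed: find out, trying them on the nut as needed, which of the three loose box sockets is the right size for the hex nut on the mould's clamp; the other two must end up standing mouth-down on the table. Finish while still gripping the socket that fits snugly (not a bigger one that merely drops over the nut), upright and pushed all the way down over the nut, and do not shift the bowl, spatula or jar.

Things in the scene. Friction and masses are not known exactly. Their poses are not given: they have to be found in the camera images.
- socket_small_shank (a point): The small socket: loose, plain steel, 200 g nominal, standing mouth-down on the table. Below, a hexagonal tube 28 mm across its outer flats, 36 mm tall; above it a square shank 20 x 20 mm, 45 mm tall, to grip (81 mm in all). This point: on the axis in the middle of the shank, 58 mm above the mouth. z up out of the shank; x, y square to its faces; a flat of the hexagon faces +x.
- socket_mid_shank (a point): The middle socket: loose, plain steel, 260 g nominal, standing mouth-down on the table. Below, a hexagonal tube 34 mm across its outer flats, 36 mm tall; above it a square shank 20 x 20 mm, 45 mm tall, to grip (81 mm in all). This point: on the axis in the middle of the shank, 58 mm above the mouth. z up out of the shank; x, y square to its faces; a flat of the hexagon faces +x.
- socket_large_shank (a point): The large socket: loose, plain steel, 330 g nominal, standing mouth-down on the table. Below, a hexagonal tube 40 mm across its outer flats, 36 mm tall; above it a square shank 20 x 20 mm, 45 mm tall, to grip (81 mm in all). This point: on the axis in the middle of the shank, 58 mm above the mouth. z up out of the shank; x, y square to its faces; a flat of the hexagon faces +x.
- socket_small: The same small socket, given at its origin: the centre of its open mouth (underside), 58 mm below its shank point; same axes. Its hexagonal cavity, 20 mm across flats and 26 mm deep, with its lowest 5 mm chamfered 1.8 mm wider on each side, has a flat facing +x and fits the 18 mm nut with 1 mm play on each side.
- socket_mid: The same middle socket, given at its origin: the centre of its open mouth (underside), 58 mm below its shank point; same axes. Its hexagonal cavity, 26 mm across flats and 26 mm deep, with its lowest 5 mm chamfered 1.8 mm wider on each side, has a flat facing +x and fits the 24 mm nut with 1 mm play on each side.
- socket_large: The same large socket, given at its origin: the centre of its open mouth (underside), 58 mm below its shank point; same axes. Its hexagonal cavity, 32 mm across flats and 26 mm deep, with its lowest 5 mm chamfered 1.8 mm wider on each side, has a flat facing +x and fits the 30 mm nut with 1 mm play on each side.
- clamp_seat (a point): Centre of the top of the round steel seat pad (58 mm across, 30 mm above the table) of the clamp on the fixed mould station; the job's nut stands on it. The station is a dark steel plate 220 x 140 x 14 mm that also carries a white moulding frame 27 mm high; x points from the clamp to the white frame, z up.
- nut_p_base (a point): Hex nut on a stud, steel, fixed, does not turn. The three nuts are 18, 24 and 30 mm across flats; which of nut_p, nut_q, nut_r is which size is not told. One sits on the mould's clamp seat, two on the spares block; which is where changes. All 16 mm tall, the top 4 mm a cone narrowing 3 mm in radius; stud 3 mm above that. Point: centre of its underside. z up, a flat faces +x.
- nut_q_base (a point): As nut_p_base, for another of the three nuts.
- nut_r_base (a point): As nut_p_base, for another of the three nuts.
- spares: Fixed white plastic block 70 x 170 mm, 30 mm high, with two round steel seats 90 mm apart along its y axis carrying the two spare nuts, not part of the job. Origin under its centre.
- bowl_mid (a point): Bystander: loose steel bowl, 120 mm across the rim, 45 mm tall; point on its axis 22 mm up.
- spatula_mid (a point): Bystander: a loose spatula with black handle lying on the table; point above its middle.
- jar_mid (a point): Bystander: loose white jar 64 mm across, 90 mm tall; point at its centre.

How it is judged:
By the outcome, as a careful person would: the job done as asked, in the order asked, and still so for the second after the job is handed in, while the arm keeps its last pose, push and grip.
It also fails if it takes over 72 s, if anything falls off the work surface, if the arm or the gripper's body presses on something with over 40 N, if the wrist force passes 120 N, or if a joint passes its speed limit or range.

### The arm

A 6-joint arm with a two-finger parallel gripper is mounted at the origin on the work surface. World frame = base frame: x ahead of the robot, y to its left, z up, the work surface at z = 0. Lengths are in m, angles in rad, forces in N, time in s.
With the tool pointing down it reaches from about 0.35 to 0.775 m from the base axis. Payload 7.3 kg.
Tool frame: the origin (TCP) lies at the very end of the fingers, on their centre line; the grasp point (between the pads) lies 19 mm behind it (robot.pinch_z is the distance from the TCP to the grasp point, in m); z points along the fingers, y is the line along which they close (so a half turn about z gives the same grasp; the last joint's range is limited). The gripper opens to 92 mm and grips with 3 to 60 N. Pads are 19 mm wide; open, the fingers measure 130 mm over their backs; the gripper's body (75 mm by 190 mm) begins 47 mm behind the grasp point.
Start: joints at [0.98, 0.342, 1.524, -0, 1.275, -0.146], TCP at [0.226, 0.474, 0.203] pointing down, gripper open.
Joint ranges: [-2.53, 2.53], [-0.77, 2.02], [0.04, 2.7], [-1, 4.14], [0.28, 2.66], [-3.11, 3.11]. Speed limits (rad/s): [2.57, 2.57, 3.14, 3.14, 3.14, 3.14].

### API

Orientations are given as [roll, pitch, yaw] about the fixed x, y, z axes, in that order (R = Rz(yaw) Ry(pitch) Rx(roll)).
In Python, from cell import robot gives the robot as it stands.
- The arm moves only by the tool move_arm, never from a script. Its argument "motion" is a list of rows, each a list of 6 numbers: the shift along the tool's x, y, z in units of 0.1 m (1.0 is 0.1 m), then the turn, a rotation vector about the tool's x, y, z in units of pi rad (1.0 is pi rad). In form: [[dx, dy, dz, rx, ry, rz], ...]. A call has 1 to 12 rows; each row is the pose to reach, as a shift and turn from the pose commanded when the call began, along the tool's axes at that moment, turning the shorter way round; what a row does not reach only later rows make up. A row lasts 1/8 s, in which the tool goes at most 62.5 mm and 10.7 degrees, less where a joint would pass 70% of its speed; a pose out of reach is approached as far as the arm can. A call with a number of a shift or a turn outside -1 to 1 is refused whole. A call with a gripper value outside its range is refused whole. "fingers" is the opening, from -1 (shut) to 1 (fully open), set as the call begins (left out, the last holds). The fingers move at their own pace and stop on an object; "newtons" is the grip in N (left out, the last holds). Time passes only in rows, so rows that repeat a pose let the fingers close. It gives the time, the measured TCP pose, the force, the opening and the grip force at its end, in the units of the state.
- robot.observe(): the state, without advancing time (a new reading comes with each control period).
- robot.read_camera(name): name is "side" or "top"; returns a dict with "image" (400x640x3 uint8, red, green, blue), "range_z" (400x640 float32, m along the optical axis (not along the pixel's ray), 0 where there is no reading), "vfov" (degrees; the focal length in pixels is half the picture's height over the tangent of half this angle, whatever the lens; pixels are square), "cx", "cy" (the principal point, pixels), "extrinsics" (4x4, takes a point from camera to world coordinates). Camera axes: x right, y up, looking along -z (the intrinsics and any distortion apply to the point x, -y, -z); pixel columns grow to the right and rows downward; lengths in m; the calibration is good to about 2 mm. A picture is of the moment at which its call begins.
- robot.hand_in(): hands the job in; it is judged then, once.
The state is a dict: "time": time; "qpos": joint angles; "qvel": joint speeds; "joint_efforts": joint torques, N m; "tool_pos": TCP position; "tool_rot": TCP orientation; "contact_force": force on the tool from outside, world axes, zero at the start; "torque": the same for the moment, N m; "opening": finger opening in m; "grip_force": force on a finger pad.
Only numpy, scipy, OpenCV 4.12 (cv2) and the standard library are available. Lean on these libraries where they do the work, as an engineer would, in place of code of your own. Each camera call takes 0.05 s, during which the arm holds its last target. There are 200 camera calls.

## Working session

There is one attempt and no reset: what is moved stays moved. The work goes in short steps, Python scripts to look and compute and a tool call to move; the robot and the scene stay as the last step left them, time stands still between calls to the robot, and variables do not carry over. Pictures are saved under pics/ and viewed, at most 10 in all, crops included, and the job is handed in when it is done.

Besides the shell and the picture viewer there is one more tool, called after "Call:" by a JSON object that holds its "op" and its "data", one argument or row to a line. move_arm: Moves the arm, as the interface text tells. Shifts and turns lie within -1 to 1; 1 stands for 0.1 m of shift or pi rad of turn. Its arguments: {"type":"object","properties":{"motion":{"type":"array"},"fingers":{"type":"number"},"newtons":{"type":"number"}},"required":["motion"]}

```bash
ls; mkdir -p pics
cat > h.py <<'E'
from cell import robot
import numpy as np, cv2
def cam(n):
    d=robot.read_camera(n); d['f']=200/np.tan(np.radians(d['vfov'])/2); return d
def pts(d):  # world point per pixel from depth
    v,u=np.mgrid[:400,:640]; z=d['range_z']
    P=np.stack([(u-d['cx'])/d['f']*z,-(v-d['cy'])/d['f']*z,-z],-1)
    E=d['extrinsics']; return P@E[:3,:3].T+E[:3,3]
def ray(d,u,v,h):
    E=d['extrinsics']; r=E[:3,:3]@np.array([(u-d['cx'])/d['f'],-(v-d['cy'])/d['f'],-1]); o=E[:3,3]
    return o+r*(h-o[2])/r[2]
def pix(d,p):
    E=d['extrinsics']; c=E[:3,:3].T@(np.array(p)-E[:3,3]); return d['cx']+d['f']*c[0]/-c[2], d['cy']-d['f']*c[1]/-c[2]
E
python3 - <<'E'
from h import *
for n in('top','side'):
    d=cam(n); cv2.imwrite(f'pics/{n}0.png',d['image'][...,::-1]); print(n,[ (k,v) for k,v in d.items() if k not in('image','range_z')])
    np.save(f'{n}0.npy',pts(d))
print(robot.observe())
E
```

```text
pics
top [('vfov', 57.08983904735355), ('cx', 320.55160345269957), ('cy', 195.6247492576571), ('extrinsics', array([[-0.00659197,  0.99347182, -0.11388716,  0.50347922],
       [-0.99990597, -0.00791817, -0.01119642,  0.03324151],
       [-0.01202511,  0.11380265,  0.9934306 ,  0.93310165],
       [ 0.        ,  0.        ,  0.        ,  1.        ]])), ('f', np.float64(367.6664912589032))]
side [('vfov', 50.68601020074793), ('cx', 321.2396945004268), ('cy', 204.5876295703779), ('extrinsics', array([[-0.99777515,  0.05344109, -0.0398597 ,  0.56101928],
       [-0.062571  , -0.54426447,  0.83657699,  0.87056408],
       [ 0.02301337,  0.83720979,  0.54639743,  0.60417985],
       [ 0.        ,  0.        ,  0.        ,  1.        ]])), ('f', np.float64(422.28262680658406))]
{'time': 0.1, 'qpos': array([ 9.79978792e-01,  3.42663060e-01,  1.52490190e+00,  7.26575331e-06,
        1.27538372e+00, -1.45984599e-01]), 'qvel': array([-0.00073526, -0.00076012, -0.00118991, -0.00015516,  0.0011963 ,
        0.00048096]), 'joint_efforts': array([ 1.10869158e-03, -4.32002664e+01, -2.44695497e+01,  7.19194184e-02,
        5.25684224e-02, -8.27238591e-05]), 'tool_pos': array([0.22566739, 0.47360298, 0.20241612]), 'tool_rot': array([-3.14025206e+00, -2.04131236e-04,  2.69675746e+00]), 'contact_force': array([ 0.14621001, -0.3254005 , -0.24887869]), 'torque': array([ 0.01024925, -0.01215566,  0.01029696]), 'grip_force': 0.0, 'opening': 0.09198828356099077}
```

View pics/top0.png

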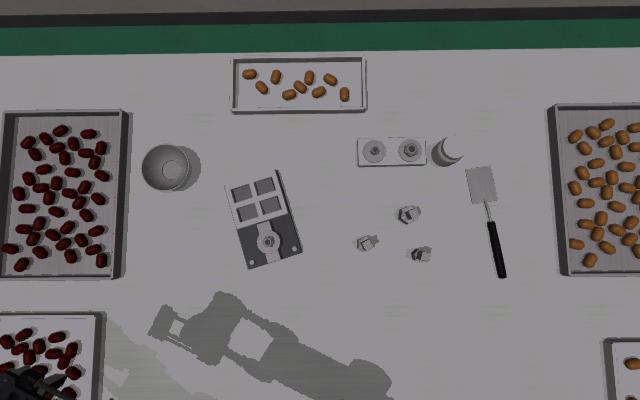

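View pics/side0.png

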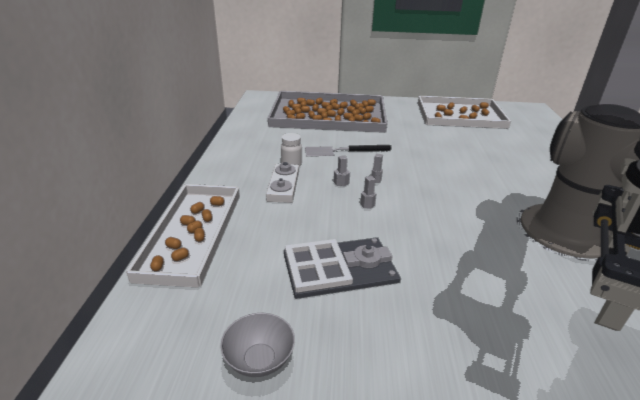

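The top view shows sockets at about (366,243), (409,214) and (422,254), the clamp nut at (268,241), and the spares at (374,151) and (411,150). The side view shows the same layout, with the bowl at (258,345) and the jar at (291,150). Next I'll measure from the range data and an enlarged crop.

Run:
```python
from h import *
P=np.load('top0.npy'); im=cv2.imread('pics/top0.png')
S=np.load('side0.npy')
def rect(Q):
    (c,s,a)=cv2.minAreaRect((Q[:,:2]*1000).astype(np.float32)); return np.round(c,1),np.round(s,1),round(a,1)
for n,(u,v) in dict(A=(366,243),B=(409,214),C=(422,254)).items():
    w=P[v-14:v+15,u-14:u+15].reshape(-1,3)
    t=w[(w[:,2]>.070)]; l=w[(w[:,2]>.026)&(w[:,2]<.045)]
    print(n,'top',len(t),rect(t),t.mean(0).round(4),'ledge',len(l),rect(l),l.mean(0).round(4))
    m=t.mean(0); q=S[(abs(S[...,0]-m[0])<.03)&(abs(S[...,1]-m[1])<.03)]
    t=q[q[:,2]>.076]; b=q[(q[:,2]>.005)&(q[:,2]<.036)]
    print('  side top',len(t),rect(t),'hex',rect(b), 'maxz',q[:,2].max())
for n,(u,v) in dict(clamp=(268,241),s1=(374,151),s2=(411,150)).items():
    w=P[v-20:v+21,u-20:u+21].reshape(-1,3)
    for lo,hi in((.022,.034),(.037,.047),(.036,.055)):
        l=w[(w[:,2]>lo)&(w[:,2]<hi)]; print(n,lo,hi,len(l),rect(l),l.mean(0).round(4),l[:,2].max().round(4))
    m=l.mean(0); q=S[(abs(S[...,0]-m[0])<.03)&(abs(S[...,1]-m[1])<.03)&(S[...,2]>.034)]
    print('  side',len(q),rect(q),q.mean(0))
big=lambda r0,r1,c0,c1,k:cv2.resize(im[r0:r1,c0:c1],None,fx=k,fy=k,interpolation=cv2.INTER_CUBIC)
a=big(225,275,340,440,6); a2=big(195,235,340,440,6)
b=big(130,170,350,430,5); c=big(170,270,220,310,3)
cv2.imwrite('pics/crop0.png',np.vstack([a2,a]));
cs=np.zeros((500,800,3),np.uint8); cs[:200,:400]=b; cs[200:500,:270]=c
si=cv2.imread('pics/side0.png'); e=cv2.resize(si[235:295,340:400],None,fx=4,fy=4,interpolation=2); cs[:240,400:640]=e
e=cv2.resize(si[155:205,265:305],None,fx=4,fy=4,interpolation=2); cs[:200,640:800]=e
e=cv2.resize(si[145:215,325:395],None,fx=3,fy=3,interpolation=2); cs[250:460,400:610]=e
cv2.imwrite('pics/crop1.png',cs)
```

```text
A top 87 (array([488.8, -20.3]), array([108. ,  25.6]), 88.0) [ 0.4887 -0.0562  0.1397] ledge 90 (array([487.5, -63. ]), array([33.8, 37.8]), 30.3) [ 0.4885 -0.0595  0.036 ]
  side top 53 (array([484.6, -62.9]), array([21. , 22.2]), 26.8) hex (array([485.9, -55.4]), array([22.5, 37.6]), 78.0) maxz 0.084479772392408
B top 89 (array([528.3, -76.3]), array([ 20.3, 223.8]), 18.0) [ 0.5566 -0.162   0.1185] ledge 148 (array([ 558. , -168.1]), array([40.3, 38.4]), 19.3) [ 0.5578 -0.1668  0.036 ]
  side top 44 (array([ 555.9, -173.2]), array([20.5, 26.3]), 22.6) hex (array([ 557.8, -162.8]), array([28.3, 44. ]), 76.0) maxz 0.08447755669146295
C top 95 (array([485.7, -87. ]), array([242.2,  20.6]), 76.7) [ 0.4623 -0.1843  0.1158] ledge 55 (array([ 461.5, -191.4]), array([24.5, 28. ]), 72.1) [ 0.4617 -0.1881  0.0354]
  side top 41 (array([ 456.6, -195.7]), array([24.4, 20. ]), 74.4) hex (array([ 455.6, -187.2]), array([31.8, 19.9]), 8.7) maxz 0.08548793651647124
clamp 0.022 0.034 644 (array([497.7, 181.4]), array([102.8,  75.2]), 5.0) [0.4983 0.1742 0.0295] 0.034
clamp 0.037 0.047 61 (array([4
[... 387 characters left out ...]
7 35 (array([719.5, -90.7]), array([18.1, 17.5]), 0.3) [ 0.718  -0.0899  0.0434] 0.047
s1 0.036 0.055 51 (array([719.3, -90.9]), array([17.3, 19.4]), 49.1) [ 0.7183 -0.0898  0.0449] 0.0521
  side 50 (array([722.8, -86.3]), array([34.8, 15.5]), 16.7) [ 0.71533925 -0.08728373  0.04282326]
s2 0.022 0.034 801 (array([ 720.4, -176.7]), array([87.1, 70.5]), 89.4) [ 0.7181 -0.175   0.0276] 0.0339
s2 0.037 0.047 85 (array([ 721.3, -180.5]), array([30. , 33.1]), 82.8) [ 0.7191 -0.1787  0.0439] 0.047
s2 0.036 0.055 135 (array([ 721.3, -180.5]), array([30. , 33.1]), 82.8) [ 0.7192 -0.1791  0.0458] 0.0535
  side 87 (array([ 721.2, -173.6]), array([39.5, 32.1]), 7.9) [ 0.71654415 -0.17435313  0.04389727]
```

View pics/crop0.png

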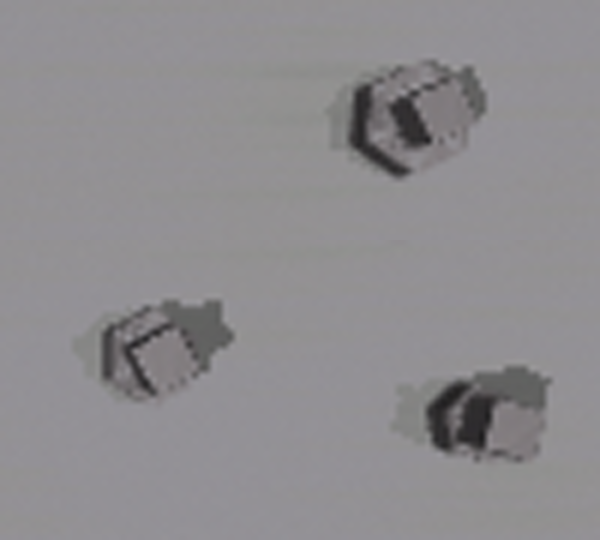

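View pics/crop1.png

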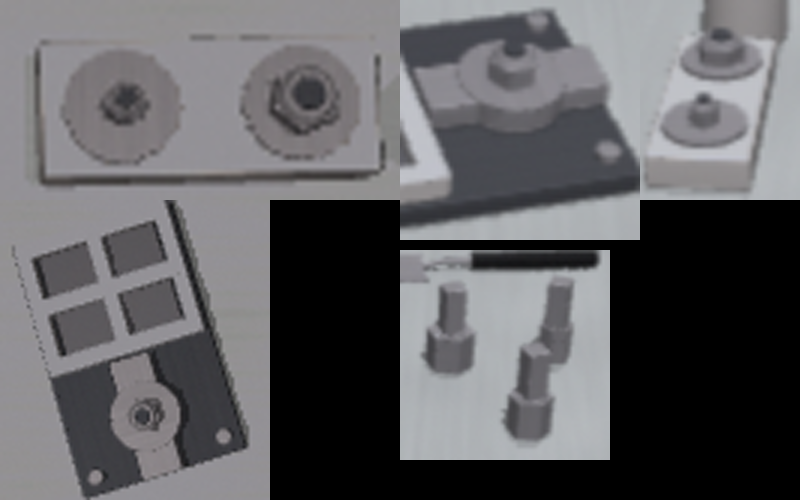

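The sizes are clear. The clamp nut is the middle one (24 mm), since the spares are about 18 mm at (374,151) and 30 mm at (411,150). Socket A at (366,243) is about 34 mm, so it is the middle socket. B is large and C is small, and both already stand mouth-down. I'll refine socket A, the nut position and their yaws from averaged frames.

Run:
```python
from h import *
D={n:[cam(n) for _ in range(8)] for n in('top','side')}
ex={n:dict(D[n][0]) for n in D}
for n in D:
    d=dict(D[n][0]); Z=np.stack([x['range_z'] for x in D[n]]); d['range_z']=np.median(Z,0); d['image']=np.mean([x['image'] for x in D[n]],0)
    P=pts(d); np.save(n+'P.npy',P); np.save(n+'I.npy',d['image'])
    def near(c,r): return np.hypot(P[...,0]-c[0],P[...,1]-c[1])<r
    m=(near((.487,-.062),.022)&(P[...,2]>.077)).astype(np.uint8)
    k,lab,st,ce=cv2.connectedComponentsWithStats(m); i=1+st[1:,4].argmax(); u,v=ce[i]
    yx=np.argwhere(lab==i); Q=np.array([ray(d,x,y,.081)[:2] for y,x in yx])
    c,s,a=cv2.minAreaRect((Q*1000).astype(np.float32)); M=np.cov((Q-Q.mean(0)).T)
    print(n,'shank',len(Q),ray(d,u,v,.081).round(4),np.round(c,1),np.round(s,1),a)
    q=(Q-Q.mean(0))@[1,1j]; print('  4fold',np.degrees(np.angle(-(q**4).sum())/4))
    m=near((.495,.173),.022)&(P[...,2]>.036)
    for lo in(.036,.0445,.0475):
        w=P[m&(P[...,2]>lo)]; yx=np.argwhere(m&(P[...,2]>lo)); h={.036:.042,.0445:.046,.0475:.049}[lo]
        print(n,'nut',lo,len(w),w.mean(0).round(4),ray(d,yx[:,1].mean(),yx[:,0].mean(),h).round(4))
    w=P[m&(P[...,2]>.040)]; q=(w[:,:2]-np.array([.4955,.1725]))@[1,1j]
    print('  6fold corner',np.degrees(np.angle((q**6).sum())/6), [np.round(np.percentile((q*np.exp(-1j*np.radians(t))).real*1000,[1,99]),1).tolist() for t in range(0,180,15)])
# station edges: white frame/plate
d=ex['top']; g=cv2.cvtColor(D['top'][0]['image'],cv2.COLOR_RGB2GRAY); P=np.load('topP.npy')
m=((P[...,2]>.006)&(P[...,2]<.06)&(abs(P[...,0]-.53)<.15)&(abs(P[...,1]-.18)<.115)).astype(np.uint8)
k,lab,st,ce=cv2.connectedComponentsWithStats(m); i=1+st[1:,4].argmax()
Q=P[lab==i][:,:2]*1000; print('station',cv2.minAreaRect(Q.astype(np.float32)))
c=np.load('topI.npy')[228:256,254:284].astype(np.uint8)[...,::-1]; a=cv2.resize(c,None,fx=14,fy=14,interpolation=2)
c=np.load('sideI.npy')[238:276,350:390].astype(np.uint8)[...,::-1]; b=cv2.resize(c,None,fx=9,fy=9,interpolation=2)
o=np.zeros((400,790,3),np.uint8); o[:a.shape[0],:a.shape[1]]=a; o[:b.shape[0],425:425+b.shape[1]]=b
cv2.imwrite('pics/nut.png',cv2.convertScaleAbs(o,alpha=1.5))
```

```text
top shank 78 [ 0.4877 -0.0631  0.081 ] [487.5 -63. ] [20.3 19.6] 25.899322509765625
  4fold 30.29798636497991
top nut 0.036 91 [0.4954 0.1717 0.0453] [0.4954 0.1722 0.042 ]
top nut 0.0445 54 [0.4959 0.172  0.0472] [0.4958 0.1722 0.046 ]
top nut 0.0475 22 [0.4955 0.1726 0.0491] [0.4955 0.1726 0.049 ]
  6fold corner 25.612556443652494 [[-10.8, 10.7], [-11.1, 11.2], [-10.9, 11.2], [-10.9, 11.4], [-11.3, 11.6], [-11.7, 11.9], [-11.6, 12.5], [-11.5, 12.1], [-11.6, 11.8], [-12.1, 11.6], [-11.7, 12.1], [-11.5, 11.9]]
side shank 49 [ 0.4842 -0.0622  0.081 ] [484.1 -61.8] [21.6 27.9] 25.286020278930664
  4fold 27.549300032998485
side nut 0.036 106 [0.4939 0.1774 0.0448] [0.4935 0.174  0.042 ]
side nut 0.0445 56 [0.4934 0.1752 0.048 ] [0.4932 0.1727 0.046 ]
side nut 0.0475 29 [0.4932 0.1732 0.0496] [0.4932 0.1725 0.049 ]
  6fold corner 23.63930480840106 [[-13.2, 10.3], [-14.5, 11.2], [-14.8, 11.3], [-13.7, 10.6], [-11.4, 10.9], [-8.4, 11.8], [-7.4, 12.7], [-7.7, 12.4], [-8.7, 12.8], [-9.3, 13.6], [-9.6, 14.0], [-9.3, 13.6]]
station ((551.9180908203125, 189.8918914794922), (217.7121124267578, 139.9114227294922), 17.122350692749023)
```

View pics/nut.png

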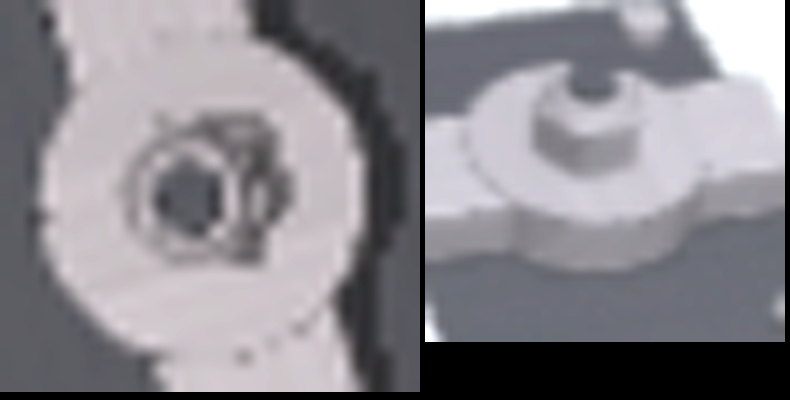

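The side crop shows visible nut edges at about x=535, 567 and 637, and the top crop shows right-hand corners at about (262,118), (290,190) and (258,262). That puts a nut flat at roughly 54° (mod 60) and the socket's flats at roughly 27°. Now I'll travel to above socket A.

Call:
{"op": "move_arm", "data": {
  "motion": [
    [-0.3,-0.2,0,0,0,0.05],
    [-0.6,-0.5,0,0,0,0.1],
    [-0.9,-0.7,0,0,0,0.15],
    [-1,-0.8,0,0,0,0.208],
    [-1,-0.8,0,0,0,0.208]
  ]
}}

```text
time: 1.52
tool_pos: [0.2821, 0.3582, 0.2032]
tool_rot: [3.141, -0.0, 2.043]
contact_force: [-0.7, -0.0, 0.1]
opening: 0.0915
grip_force: 0.0
```

Call:
{"op": "move_arm", "data": {
  "motion": [
    [-0.5,0,0,0,0,0],
    [-1,0,0,0,0,0]
  ]
}}

```text
time: 1.78
tool_pos: [0.3274, 0.2697, 0.203]
tool_rot: [3.141, -0.0, 2.05]
contact_force: [1.5, 0.3, 0.0]
opening: 0.0915
grip_force: 0.0
```

Call:
{"op": "move_arm", "data": {
  "motion": [
    [-0.5,0,0,0,0,0],
    [-1,0,0,0,0,0]
  ]
}}

```text
time: 2.02
tool_pos: [0.3734, 0.1801, 0.2032]
tool_rot: [3.141, -0.0, 2.049]
contact_force: [-0.0, 0.5, -0.1]
opening: 0.0917
grip_force: 0.0
```

Call:
{"op": "move_arm", "data": {
  "motion": [
    [-0.5,0,0,0,0,0],
    [-1,0,0,0,0,0]
  ]
}}

```text
time: 2.28
tool_pos: [0.4192, 0.0909, 0.2032]
tool_rot: [3.141, -0.0, 2.049]
contact_force: [0.2, 0.3, 0.5]
opening: 0.0919
grip_force: 0.0
```

Call:
{"op": "move_arm", "data": {
  "motion": [
    [-0.5,0,0,0,0,0],
    [-1,0,0.3,0,0,0],
    [-1,0,0.5,0,0,0],
    [-1,0,0.5,0,0,0],
    [-1,0,0.5,0,0,0]
  ],
  "fingers": 0
}}

```text
time: 2.9
tool_pos: [0.4643, 0.0033, 0.1538]
tool_rot: [3.141, 0.0, 2.046]
contact_force: [0.2, 0.3, -0.2]
opening: 0.0482
grip_force: 0.0
```

```bash
cat >> h.py <<'E'
from scipy.spatial.transform import Rotation as Ro
def goal(p,yaw):  # print tool-frame shift (0.1 m) and turn (pi) to reach p, tool down at yaw deg
    s=robot.observe(); R=Ro.from_euler('xyz',s['tool_rot']); T=Ro.from_euler('xyz',[np.pi,0,np.radians(yaw)])
    print('t',round(s['time'],2),'at',s['tool_pos'].round(4),'rpy',np.degrees(s['tool_rot']).round(2),'open',round(s['opening'],4),'grip',round(float(s['grip_force']),1),'F',s['contact_force'].round(1),'M',s['torque'].round(2))
    print('shift',(R.inv().apply(np.array(p)-s['tool_pos'])*10).round(3),'turn',((R.inv()*T).as_rotvec()/np.pi).round(4))
E
python3 -c "
from h import *
goal((.486,-.0627,.043),117)"
```

```text
t 2.9 at [0.4643 0.0033 0.1538] rpy [1.7994e+02 3.0000e-02 1.1724e+02] open 0.0482 grip 0.0 F [ 0.2  0.3 -0.2] M [-0.06  0.03  0.02]
shift [-0.686 -0.11   1.108] turn [0.0003 0.0001 0.0013]
```

Call:
{"op": "move_arm", "data": {
  "motion": [
    [-0.4,-0.06,0,0,0,0],
    [-0.69,-0.11,0,0,0,0],
    [-0.69,-0.11,0,0,0,0],
    [-0.69,-0.11,0.4,0,0,0],
    [-0.69,-0.11,0.7,0,0,0],
    [-0.69,-0.11,0.9,0,0,0],
    [-0.69,-0.11,1,0,0,0],
    [-0.69,-0.11,1,0,0,0]
  ]
}}

```text
time: 3.9
tool_pos: [0.4854, -0.0631, 0.0532]
tool_rot: [3.142, -0.0, 2.045]
contact_force: [-0.0, -0.4, 0.6]
opening: 0.0459
grip_force: 0.0
```

Call:
{"op": "move_arm", "data": {
  "motion": [
    [0,0,0.1,0,0,0],
    [0,0,0.1,0,0,0],
    [0,0,0.1,0,0,0],
    [0,0,0.1,0,0,0]
  ]
}}

```text
time: 4.4
tool_pos: [0.4856, -0.064, 0.0433]
tool_rot: [3.141, 0.0, 2.043]
contact_force: [0.5, 0.7, 0.7]
opening: 0.0459
grip_force: 0.0
```

```bash
python3 -c "
from h import *
goal((.486,-.0627,.043),117)
d=cam('side'); u,v=map(int,pix(d,(.486,-.063,.06)))
cv2.imwrite('pics/pre.png',cv2.resize(d['image'][v-50:v+40,u-60:u+60,::-1],None,fx=5,fy=5,interpolation=2))"
```

```text
t 4.4 at [ 0.4856 -0.064   0.0433] rpy [1.7997e+02 2.0000e-02 1.1707e+02] open 0.0459 grip 0.0 F [0.5 0.7 0.7] M [-0.04  0.06  0.03]
shift [0.01  0.009 0.003] turn [0.0002 0.0001 0.0004]
```

View pics/pre.png

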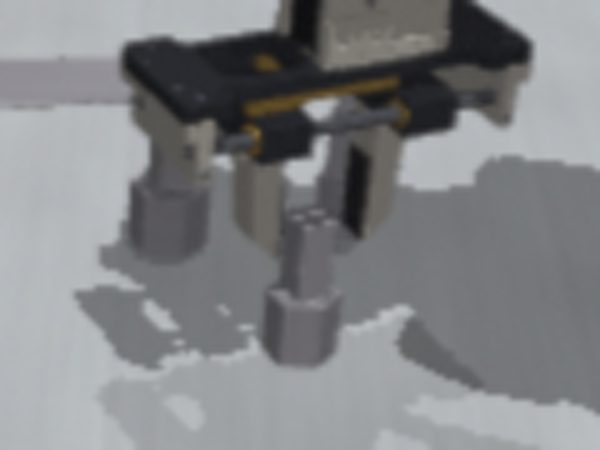

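The picture shows the shank at (310,250) with the fingers apparently slightly behind it. I'll check this by projecting the fingertips and depth points.

```bash
python3 -c "
from h import *
d=cam('side'); s=robot.observe(); R=Ro.from_euler('xyz',s['tool_rot']); t=s['tool_pos']
u0,v0=map(int,pix(d,(.486,-.063,.06))); u0-=60; v0-=50
f=lambda p:[round(5*(a-b)) for a,b in zip(pix(d,p),(u0,v0))]
print('tcp',f(t),'tips',[f(t+R.apply([x,y,0])) for y in(-.023,.023) for x in(-.0095,.0095)])
c=np.array([.486,-.063,0]); print('shanktop',f(c+[0,0,.081]),'ledge',f(c+[0,0,.036]))
P=pts(d)
for x,y in((265,225),(375,210),(310,245),(300,330),(250,200)): print((x,y),P[v0+y//5,u0+x//5].round(4))
T=cam('top');Q=pts(T); q=Q[(abs(Q[...,0]-.486)<.03)&(abs(Q[...,1]+.063)<.03)]; print(len(q))
"
```

```text
tcp [301, 280] tips [[331, 263], [350, 280], [253, 279], [271, 298]]
shanktop [307, 217] ledge [299, 293]
(265, 225) [ 0.508  -0.0388  0.0887]
(375, 210) [ 0.4522 -0.0645  0.086 ]
(310, 245) [ 0.4838 -0.0529  0.0706]
(300, 330) [ 0.4851 -0.0467  0.0237]
(250, 200) [ 0.5165 -0.0352  0.1043]
1900
```

```bash
python3 -c "
from h import *
s=robot.observe(); t=s['tool_pos']; R=Ro.from_euler('xyz',s['tool_rot'])
for n in('side','top'):
    d=cam(n); P=pts(d); L=(P-t)@R.as_matrix()  # tool coordinates
    near=(abs(L[...,0])<.04)&(abs(L[...,1])<.11)&(P[...,2]>.03)
    for y0 in np.arange(-.1,.1,.01):
        m=near&(L[...,1]>y0)&(L[...,1]<y0+.01)
        if m.sum()>3: q=L[m]; print(n,round(y0*1000),m.sum(),'z pct (tool, mm; - is up)',np.percentile(q[:,2]*1000,[2,25,50,75,98]).round(0),'x',np.percentile(q[:,0]*1000,[5,95]).round())
"
```

```text
side -100 37 z pct (tool, mm; - is up) [-134. -134. -133. -132. -118.] x [-26.  38.]
side -90 139 z pct (tool, mm; - is up) [-135. -133. -114. -102.  -93.] x [-18.  39.]
side -80 90 z pct (tool, mm; - is up) [-352. -134. -131. -109.  -95.] x [-8. 38.]
side -70 104 z pct (tool, mm; - is up) [-393. -343. -135. -130. -105.] x [-6. 32.]
side -60 106 z pct (tool, mm; - is up) [-387. -373. -313. -129. -102.] x [-19.  37.]
side -50 210 z pct (tool, mm; - is up) [-387. -192. -157. -115.  -62.] x [-20.  38.]
side -40 287 z pct (tool, mm; - is up) [-389. -213. -149. -100.  -37.] x [-26.  37.]
side -30 436 z pct (tool, mm; - is up) [-386. -238. -133.  -76.  -29.] x [-13.  37.]
side -20 296 z pct (tool, mm; - is up) [-385. -272. -210. -154.    7.] x [-5. 39.]
side -10 364 z pct (tool, mm; - is up) [-385. -259. -187. -109.    7.] x [ 1. 39.]
side 0 442 z pct (tool, mm; - is up) [-385. -246. -183.  -38.    7.] x [-5. 39.]
side 10 597 z pct (tool, mm; - is up) [-382. -239. -175. -144.    8.] x [-17.  37.]
side 20 465 z pct (tool, mm; - is up) [-290. -256. -211. -129.  -38.] x [-18.  34.]
side 30 54
[... 1535 characters left out ...]
. -383. -382. -377. -363.] x [-35.  36.]
top 20 374 z pct (tool, mm; - is up) [-387. -384. -381. -374. -356.] x [-30.  36.]
top 30 311 z pct (tool, mm; - is up) [-389. -383. -379. -372. -354.] x [-20.  37.]
top 40 258 z pct (tool, mm; - is up) [-388. -386. -378. -370. -353.] x [-11.  38.]
top 50 219 z pct (tool, mm; - is up) [-385. -380. -375. -365. -108.] x [-0. 38.]
top 60 176 z pct (tool, mm; - is up) [-377. -369. -361. -345. -107.] x [ 6. 35.]
top 70 147 z pct (tool, mm; - is up) [-358. -133. -132. -131. -130.] x [-34.  34.]
top 80 175 z pct (tool, mm; - is up) [-135. -133. -132. -131. -123.] x [-32.  35.]
top 90 106 z pct (tool, mm; - is up) [-135. -133. -132. -131. -129.] x [-31.  33.]
```

```bash
python3 -c "
from h import *
s=robot.observe(); t=s['tool_pos']; R=Ro.from_euler('xyz',s['tool_rot'])
d=cam('side'); P=pts(d); L=((P-t)@R.as_matrix())*1000
m=(abs(L[...,0])<40)&(abs(L[...,1])<60)&(L[...,2]<-20)&(P[...,2]>.06)
for z0 in range(-70,-20,5):
    for lo,hi in((-60,-14),(14,60)):
        k=m&(L[...,2]>=z0)&(L[...,2]<z0+5)&(L[...,1]>lo)&(L[...,1]<hi); q=L[k]
        if len(q)>2: print(z0,len(q),'y',np.percentile(q[:,1],[3,50,97]).round(),'x',np.percentile(q[:,0],[3,50,97]).round())
"
```

```text
-70 18 y [-41. -28. -24.] x [-6. 10. 12.]
-70 20 y [25. 38. 41.] x [-9.  8. 12.]
-65 19 y [-40. -28. -24.] x [-7. 10. 13.]
-65 17 y [25. 35. 40.] x [-6. 10. 14.]
-60 21 y [-42. -27. -24.] x [-6. 10. 13.]
-60 17 y [24. 36. 42.] x [-2.  9. 13.]
-55 17 y [-39. -28. -23.] x [-6.  9. 15.]
-55 19 y [23. 36. 40.] x [-7. 10. 14.]
-50 19 y [-39. -25. -23.] x [-7. 10. 13.]
-50 16 y [23. 36. 39.] x [-7. 10. 14.]
-45 14 y [-40. -28. -24.] x [-2. 10. 13.]
-45 17 y [21. 34. 39.] x [-3. 10. 13.]
-40 17 y [-42. -26. -24.] x [-8.  8. 13.]
-40 11 y [24. 30. 38.] x [-4. 10. 13.]
-35 14 y [-35. -26. -24.] x [-5. 11. 13.]
-35 7 y [24. 28. 32.] x [10. 11. 13.]
-30 11 y [-30. -25. -23.] x [-7.  7. 11.]
```

Call:
{"op": "move_arm", "data": {
  "motion": [
    [0,0,0.03,0,0,0],
    [0,0,0.05,0,0,0],
    [0,0,0.05,0,0,0]
  ]
}}

```text
time: 5.08
tool_pos: [0.4852, -0.0638, 0.0377]
tool_rot: [-3.141, -0.0, 2.043]
contact_force: [-0.2, -0.3, -0.1]
opening: 0.0458
grip_force: 0.0
```

The fingertips sit about 28 mm higher than the reported TCP, while x and y agree. So I'll descend further, watching the force.

Call:
{"op": "move_arm", "data": {
  "motion": [
    [0,0,0.04,0,0,0],
    [0,0,0.08,0,0,0],
    [0,0,0.12,0,0,0],
    [0,0,0.12,0,0,0]
  ]
}}

```text
time: 5.58
tool_pos: [0.4851, -0.0638, 0.0256]
tool_rot: [-3.141, -0.001, 2.043]
contact_force: [0.5, 0.2, 0.2]
opening: 0.0456
grip_force: 0.0
```

Call:
{"op": "move_arm", "data": {
  "motion": [
    [0,0,0.03,0,0,0],
    [0,0,0.06,0,0,0],
    [0,0,0.1,0,0,0],
    [0,0,0.1,0,0,0]
  ]
}}

```text
time: 6.08
tool_pos: [0.4851, -0.0638, 0.0156]
tool_rot: [-3.141, -0.001, 2.043]
contact_force: [0.1, 0.3, -0.4]
opening: 0.0459
grip_force: 0.0
```

```bash
python3 -c "
from h import *
goal((.486,-.0627,.015),117)
d=cam('side'); u,v=map(int,pix(d,(.486,-.063,.06)))
cv2.imwrite('pics/pre2.png',cv2.resize(d['image'][v-50:v+40,u-60:u+60,::-1],None,fx=5,fy=5,interpolation=2))"
```

```text
t 6.08 at [ 0.4851 -0.0638  0.0156] rpy [-1.7997e+02 -3.0000e-02  1.1707e+02] open 0.0459 grip 0.0 F [ 0.1  0.3 -0.4] M [-0.05  0.03 -0.04]
shift [0.006 0.013 0.006] turn [-0.0001 -0.0002  0.0004]
```

View pics/pre2.png

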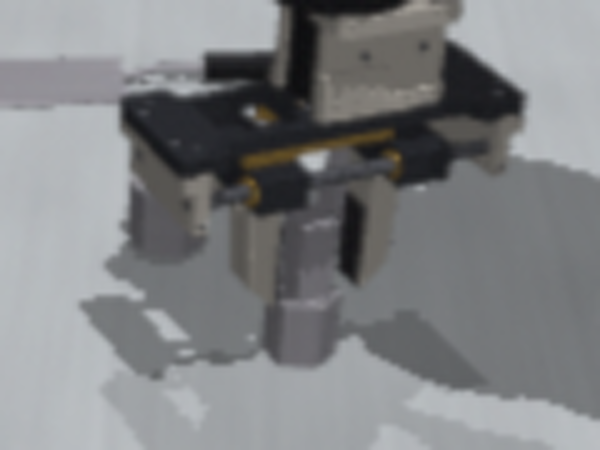

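The fingers now straddle the shank, with tips near (270,295) just above the ledge. Closing.

Call:
{"op": "move_arm", "data": {
  "motion": [
    [0,0,0,0,0,0],
    [0,0,0,0,0,0],
    [0,0,0,0,0,0],
    [0,0,0,0,0,0],
    [0,0,0,0,0,0],
    [0,0,0,0,0,0]
  ],
  "fingers": -1,
  "newtons": 15
}}

```text
time: 6.88
tool_pos: [0.4855, -0.0639, 0.0161]
tool_rot: [3.141, 0.0, 2.043]
contact_force: [0.3, -0.5, 0.8]
opening: 0.0196
grip_force: 15.0
```

Call:
{"op": "move_arm", "data": {
  "motion": [
    [0,0,0,0,0,0],
    [0,0,0,0,0,0],
    [0,0,0,0,0,0]
  ],
  "newtons": 45
}}

```text
time: 7.25
tool_pos: [0.4855, -0.0639, 0.0161]
tool_rot: [3.141, 0.0, 2.043]
contact_force: [0.3, -0.1, 2.9]
opening: 0.0197
grip_force: 45.0
```

```bash
python3 -c "
from h import *
goal((.486,-.0627,.015),117)"
```

```text
t 7.25 at [ 0.4855 -0.0639  0.0161] rpy [1.7998e+02 1.0000e-02 1.1707e+02] open 0.0197 grip 45.0 F [ 0.3 -0.1  2.9] M [-0. -0.  0.]
shift [0.009 0.01  0.011] turn [0.0001 0.     0.0004]
```

Call:
{"op": "move_arm", "data": {
  "motion": [
    [0,0,-0.2,0,0,0],
    [0,0,-0.5,0,0,0],
    [0,0,-0.8,0,0,0],
    [0,0,-1,0,0,0],
    [0,0,-1,0,0,0]
  ]
}}

```text
time: 7.88
tool_pos: [0.4859, -0.0641, 0.1167]
tool_rot: [3.14, 0.001, 2.043]
contact_force: [-0.5, 0.5, -3.2]
opening: 0.0196
grip_force: 45.0
```

Call:
{"op": "move_arm", "data": {
  "motion": [
    [0.3,0.2,0,0,0,0],
    [0.65,0.4,0,0,0,0],
    [1,0.57,0,0,0,0]
  ]
}}

```text
time: 8.25
tool_pos: [0.4897, 0.0522, 0.1143]
tool_rot: [-3.139, -0.001, 2.043]
contact_force: [-0.5, 0.1, -2.8]
opening: 0.0196
grip_force: 45.0
```

Call:
{"op": "move_arm", "data": {
  "motion": [
    [0.35,0.2,0,0,0,-0.05],
    [0.7,0.4,0,0,0,-0.1],
    [0.9,0.5,0,0,0,-0.15],
    [1,0.57,0,0,0,-0.15],
    [1,0.57,0,0,0,-0.15],
    [1,0.57,0,0,0,-0.15]
  ]
}}

```text
time: 9.0
tool_pos: [0.4958, 0.1652, 0.1156]
tool_rot: [-3.141, -0.0, 2.512]
contact_force: [-0.2, -0.2, -2.5]
opening: 0.0198
grip_force: 45.0
```

```bash
python3 -c "
from h import *
goal((.494,.1712,.075),144)
s=robot.observe(); t=s['tool_pos']; d=cam('side'); P=pts(d)
# held socket hex front face + nut in same camera, compare x mids
q=P[(abs(P[...,0]-t[0])<.025)&(abs(P[...,1]-t[1])<.03)&(P[...,2]>.09)&(P[...,2]<.135)]
h=q[q[:,2]<t[2]+.018]; print('hex',len(h),h.min(0).round(4),h.max(0).round(4),'pct x',np.percentile(h[:,0],[3,97]).round(4),'y front',np.percentile(h[:,1],95).round(4))
u,v=map(int,pix(d,(.494,.172,.07)))
cv2.imwrite('pics/over.png',cv2.resize(d['image'][v-45:v+45,u-60:u+60,::-1],None,fx=6,fy=6,interpolation=2))"
```

```text
t 9.0 at [0.4958 0.1652 0.1156] rpy [-1.7995e+02 -2.0000e-02  1.4394e+02] open 0.0198 grip 45.0 F [-0.2 -0.2 -2.5] M [ 0.05  0.04 -0.01]
shift [0.05  0.039 0.406] turn [-0.0003 -0.0001 -0.0003]
hex 228 [0.4792 0.1708 0.0997] [0.5129 0.1863 0.1334] pct x [0.4806 0.5122] y front 0.1842
```

View pics/over.png

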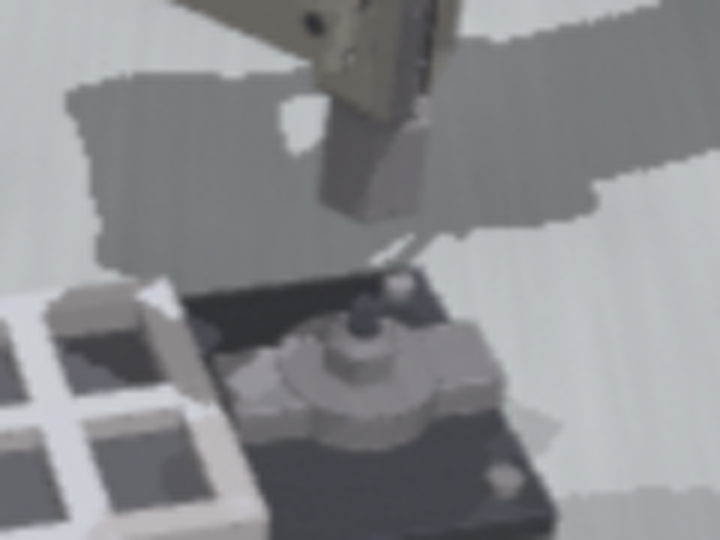

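The socket hangs above the nut, with its mouth around (370,215) and the nut at (360,345). It sits a few mm off, so I'll correct that and go down carefully.

Call:
{"op": "move_arm", "data": {
  "motion": [
    [0.055,0.036,0,0,0,0],
    [0.055,0.036,0.2,0,0,0],
    [0.055,0.036,0.4,0,0,0],
    [0.055,0.036,0.45,0,0,0],
    [0.055,0.036,0.48,0,0,0],
    [0.055,0.036,0.48,0,0,0]
  ]
}}

```text
time: 9.8
tool_pos: [0.4939, 0.1723, 0.0685]
tool_rot: [3.141, 0.001, 2.514]
contact_force: [-0.7, 0.4, -2.9]
opening: 0.0195
grip_force: 45.0
```

Call:
{"op": "move_arm", "data": {
  "motion": [
    [0,0,0.02,0,0,0],
    [0,0,0.04,0,0,0],
    [0,0,0.06,0,0,0],
    [0,0,0.06,0,0,0]
  ]
}}

```text
time: 10.3
tool_pos: [0.4934, 0.1722, 0.0619]
tool_rot: [-3.141, -0.0, 2.515]
contact_force: [-0.2, 0.2, -2.3]
opening: 0.0194
grip_force: 45.0
```

```bash
python3 -c "
from h import *
goal((.4935,.1712,.046),144)"
```

```text
t 10.3 at [0.4934 0.1722 0.0619] rpy [-1.7999e+02 -2.0000e-02  1.4408e+02] open 0.0194 grip 45.0 F [-0.2  0.2 -2.3] M [0.04 0.01 0.06]
shift [-0.007 -0.007  0.159] turn [-0.0001 -0.0001  0.0004]
```

Call:
{"op": "move_arm", "data": {
  "motion": [
    [0,0,0.02,0,0,0],
    [0,0,0.03,0,0,0],
    [0,0,0.03,0,0,0]
  ]
}}

```text
time: 10.68
tool_pos: [0.4935, 0.1722, 0.0589]
tool_rot: [-3.142, -0.0, 2.515]
contact_force: [0.0, -0.7, -2.5]
opening: 0.0199
grip_force: 45.0
```

Call:
{"op": "move_arm", "data": {
  "motion": [
    [0,0,0.02,0,0,0],
    [0,0,0.03,0,0,0],
    [0,0,0.03,0,0,0]
  ]
}}

```text
time: 11.05
tool_pos: [0.4935, 0.1722, 0.0559]
tool_rot: [-3.142, -0.0, 2.515]
contact_force: [0.0, 0.5, -2.6]
opening: 0.0197
grip_force: 45.0
```

```bash
python3 -c "
from h import *
goal((.4935,.1712,.046),144)"
```

```text
t 11.05 at [0.4935 0.1722 0.0559] rpy [-1.7999e+02 -1.0000e-02  1.4407e+02] open 0.0197 grip 45.0 F [ 0.   0.5 -2.6] M [-0.03 -0.03 -0.01]
shift [-0.006 -0.008  0.099] turn [-0.     -0.0001  0.0004]
```

Call:
{"op": "move_arm", "data": {
  "motion": [
    [0,0,0.02,0,0,0],
    [0,0,0.03,0,0,0],
    [0,0,0.03,0,0,0]
  ]
}}

```text
time: 11.42
tool_pos: [0.4935, 0.1722, 0.0529]
tool_rot: [-3.141, -0.0, 2.515]
contact_force: [-0.8, -0.7, -3.7]
opening: 0.02
grip_force: 45.0
```

Call:
{"op": "move_arm", "data": {
  "motion": [
    [0,0,0.01,0,0,0],
    [0,0,0.02,0,0,0],
    [0,0,0.02,0,0,0]
  ]
}}

```text
time: 11.8
tool_pos: [0.4935, 0.1722, 0.0509]
tool_rot: [-3.142, -0.0, 2.515]
contact_force: [-0.4, 0.1, -3.1]
opening: 0.02
grip_force: 45.0
```

```bash
python3 -c "
from h import *
goal((.4935,.1712,.046),144)"
```

```text
t 11.8 at [0.4935 0.1722 0.0509] rpy [-1.8000e+02 -1.0000e-02  1.4408e+02] open 0.02 grip 45.0 F [-0.4  0.1 -3.1] M [-0.03  0.   -0.05]
shift [-0.006 -0.008  0.049] turn [-0.     -0.      0.0004]
```

It has passed the chamfer with no resistance. Now down to the seat.

Call:
{"op": "move_arm", "data": {
  "motion": [
    [0,0,0.01,0,0,0],
    [0,0,0.02,0,0,0],
    [0,0,0.03,0,0,0],
    [0,0,0.04,0,0,0],
    [0,0,0.04,0,0,0]
  ]
}}

```text
time: 12.42
tool_pos: [0.4935, 0.1722, 0.0469]
tool_rot: [-3.142, -0.0, 2.515]
contact_force: [-0.5, -0.6, -3.3]
opening: 0.0198
grip_force: 45.0
```

Call:
{"op": "move_arm", "data": {
  "motion": [
    [0,0,0.005,0,0,0],
    [0,0,0.01,0,0,0],
    [0,0,0.01,0,0,0]
  ]
}}

```text
time: 12.8
tool_pos: [0.4936, 0.1722, 0.0461]
tool_rot: [3.141, 0.0, 2.515]
contact_force: [0.2, -0.1, -1.3]
opening: 0.0199
grip_force: 45.0
```

```bash
python3 -c "
from h import *
goal((.4935,.1712,.046),144)"
```

```text
t 12.8 at [0.4936 0.1722 0.0461] rpy [1.7999e+02 1.0000e-02 1.4408e+02] open 0.0199 grip 45.0 F [ 0.2 -0.1 -1.3] M [-0.03  0.05  0.  ]
shift [-0.005 -0.009  0.001] turn [0.0001 0.     0.0004]
```

Call:
{"op": "move_arm", "data": {
  "motion": [
    [0,0,0.005,0,0,0],
    [0,0,0.008,0,0,0],
    [0,0,0.008,0,0,0]
  ]
}}

```text
time: 13.18
tool_pos: [0.4936, 0.1722, 0.0461]
tool_rot: [3.141, 0.0, 2.515]
contact_force: [-3.2, -0.5, 6.9]
opening: 0.0198
grip_force: 45.0
```

```bash
python3 -c "
from h import *
goal((.4935,.1712,.046),144)
d=cam('side'); P=pts(d); u,v=map(int,pix(d,(.5,.12,.07)))
cv2.imwrite('pics/end.png',cv2.resize(d['image'][100:400,180:440,::-1],None,fx=2,fy=2,interpolation=2))"
```

```text
t 13.18 at [0.4936 0.1722 0.0461] rpy [1.7998e+02 2.0000e-02 1.4408e+02] open 0.0198 grip 45.0 F [-3.2 -0.5  6.9] M [-0.15  0.56  0.  ]
shift [-0.005 -0.009  0.001] turn [0.0001 0.0001 0.0005]
```

View pics/end.png

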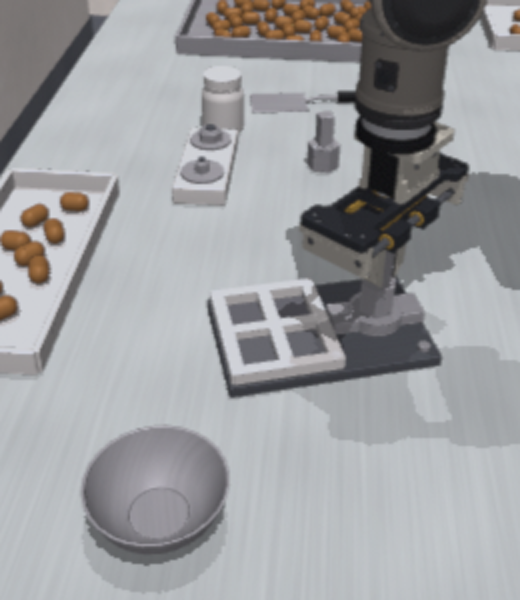

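The held socket rests flat on the seat pad at about (375,320) with a light push. The large socket at (323,150), the bowl and the jar are undisturbed. Handing in.

```bash
python3 -c "
from h import *
print(robot.hand_in())"
```

```text
the job is handed in; nothing more can be done
None
```

The middle (24 mm) socket is gripped upright and fully seated on the clamp nut, the other two were left standing mouth-down where they were, and the job is handed in; the size came from camera measurements, so I did not try the other two sockets on the nut.

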